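Hold a frame rail in the bench fence corner

ROBOT

A 6-joint arm with a two-finger parallel gripper is mounted at the origin on the work surface. World frame = base frame: x ahead of the robot, y to its left, z up, the work surface at z = 0. Lengths are in mm, angles in degrees, forces in N, time in s.
With the tool pointing down it reaches from about 300 to 850 mm from the base axis. Payload 4.2 kg.
Tool frame: the origin (TCP) lies midway between the tips of the shut fingers; the grasp point (between the pads) lies 19 mm behind it; y points along the fingers, z is the direction in which the jaws open and shut, and the axes are right-handed (so a half turn about y gives the same grasp; the last joint's range is limited). The gripper opens to 91 mm and grips with 3 to 60 N. Pads are 32 mm wide; open, the fingers measure 118 mm over their backs; the gripper's body (76 mm by 178 mm) begins 60 mm behind the grasp point.
Start: joints at [-71.849, 18.312, 89.639, -0, 72.044, -1.146], TCP at [190.023, -542.71, 213.976] pointing down, gripper open.
Joint ranges: [-177.97, 177.97], [-48.28, 115.42], [12.27, 149.76], [-77.06, 257.06], [2.81, 150.46], [-146.56, 146.56]. Speed limits (degrees/s): [147.25, 147.25, 180, 180, 180, 180].

INTERFACE

Orientations are given as [roll, pitch, yaw] about the fixed x, y, z axes, in that order (R = Rz(yaw) Ry(pitch) Rx(roll)).
In Python, from workcell import env gives the robot as it stands.
- The arm moves only by the shell command python3 -m handwheel 'ROWS' [FORCE]. ROWS is JSON, a list of rows, each a list of 3 entries, a list of its own where there are three numbers: the opening, from 0 (shut) to 1 (fully open), then the shift along the tool's x, y, z in mm, then the turn, a rotation vector about the tool's x, y, z in degrees. A call has exactly 10 rows; each row shifts and turns the commanded pose from where the row before left it, along the tool's axes as they then stand; what a row does not reach is not made up. A row lasts 1/12 s, in which the tool goes at most 41.7 mm and 7.16 degrees, less where a joint would pass 70% of its speed; a pose out of reach is approached as far as the arm can. A call is refused whole if a number of a shift passes 41.7 or a number of a turn 7.16, either way. A call with a gripper value outside its range is refused whole. The fingers move at their own pace and stop on an object; FORCE is the grip in N (left out, the last holds). Time passes only in rows, so rows that do not move let the fingers close, or fill a call up. It gives the time, the measured TCP pose, the force and the opening at its end, in the units of the state.
- env.state(): the state, without advancing time (a new reading comes with each control period).
- env.grab_frame(name): name is "scene" or "top" or "wrist"; returns the picture (384x512x3 uint8, red, green, blue); there is no depth.
- env.camera_info(name): a dict with "fx", "fy", "cx", "cy" (pixels), "camera_from_world" (4x4, takes a point from world to camera coordinates); the wrist camera has in their place "mount" (4x4, takes a point from camera to tool coordinates, whose origin is the TCP and whose axes are the tool frame's). Camera axes: x right, y down, z forward; pixel columns grow to the right and rows downward; lengths in mm; the calibration is good to about 2 mm. A picture is of the moment at which its call begins: read the wrist's pose just before it. camera_info takes no time and is no camera call.
- env.job_done(): hands the job in, once; it reports no verdict.
Trained networks look in the newest picture that a camera, given by its name, has taken for a name from the list of things; names that differ only in an ending like _2 or _b are one class to them, and where a whole thing is asked for, a point or a joint stands for the part that bears it (a point fixed in the world has none). Each returns a list of dicts, best first, with "p" (0 to 1); they miss things now and then, are a little off and sometimes report something else, mostly with a low value. They report only what shows in the picture. A call takes as long as a camera call.
- env.masks_of(camera, label): "region" (384x512 bool, what is visible of it) and "location" ([column, row] in pixels, amid what is visible of it).
The state is a dict: "time_s": time; "qpos": joint angles; "qvel": joint speeds; "effort": joint torques, N m; "ee_pos": TCP position; "ee_rot": TCP orientation; "force": force on the tool from outside, world axes, zero at the start; "torque": the same for the moment, N m; "gripper_width": finger opening in mm.
Only numpy, scipy, OpenCV 4.12 (cv2) and the standard library are available. Lean on these libraries where they do the work, as an engineer would, in place of code of your own. Each camera call takes 0.05 s, during which the arm holds its last target.

TASK

Slide the loose bevelled frame rail along the bench until it lies square and flat with its tall long side flush against the metal fence and its end touching the wooden stop block. Then press on the bevel with one steady diagonal push, down and towards the fence, of about 15 newtons, so that the rail is pressed against the fence and the bench top together, and finish while still holding that push. Leave the spray can, tub, screwdriver and tape core where they are.

Things in the scene. Friction and masses are not known exactly. Their poses are not given: they have to be found in the camera images.
- fence: Aluminium bar screwed to the bench, 420 mm long (y), 40 mm deep (x), 25 mm high. Origin: middle of the long face that looks towards the robot, at bench level; that face is the plane x = 0. Its -x axis points out of the face towards the robot, +y along the bar to the left. Fixed, place and yaw vary.
- stop: Dark wooden block screwed to the bench at right angles to the fence, touching its face: 90 mm out from the fence (-x), 45 mm along it (+y), 25 mm high. Origin: the inside corner at bench level, where its working face (looking to -y) meets the fence face. Axes parallel to the fence's. Fixed, place along the fence varies.
- rail: Loose pine rail lying before the fence, 180 mm long (y), 60 wide (x), 44 high, 0.14 to 0.28 kg. Origin: centre of underside. +x side: plain, full height, faces the fence. -x side: upright for 16 mm, then a 45 degree bevel 28 mm in and up to the 32 mm wide top. Seated, its origin is 30 mm from the fence face and 90 from the stop's, axes parallel. Starts clear of both, yawed up to 0.3 rad.
- rail_bevel (a point): Middle of the rail's sloping 45 degree face: 16 mm from the rail's origin towards its -x, 30 mm above the underside. A push square to this face goes equally down and towards the fence. The rail is waxed and slides easily (friction about 0.25 on everything).
- can: Black spray can, 60 mm across, 170 mm tall, standing on the left of the work. Origin: centre of its underside. Not to be disturbed.
- tub: White open plastic tub, 140 x 200 mm and 70 mm high, on the right of the work. Origin: centre of its underside. Not to be disturbed.
- screwdriver: Screwdriver lying flat near the robot on its left. Not to be disturbed.
- tape: Empty cardboard tape core lying flat on the robot's right, 90 mm across, 24 mm high. Origin: centre of its underside. Not to be disturbed.
- table: The wooden bench top, level at height 0.

How it is judged:
By the outcome, as a careful person would: the job done as asked, in the order asked, and still so for the second after the job is handed in, while the arm keeps its last pose, push and grip.
It also fails if it takes over 72 s, if anything falls off the work surface, if the arm or the gripper's body presses on something with over 40 N, if the wrist force passes 120 N, or if a joint passes its speed limit or range.

## Working session

There is one attempt and no reset: what is moved stays moved. The work goes in short steps, Python scripts to look and compute and a shell command to move; the robot and the scene stay as the last step left them, time stands still between calls to the robot, and variables do not carry over. Pictures are saved under pics/ and viewed, and the job is handed in when it is done.

```bash
ls; mkdir -p pics; python3 - <<'E'
from workcell import env
import cv2,numpy as np
s=env.state();print(s)
for n in("scene","top"):
    f=env.grab_frame(n);cv2.imwrite(f"pics/{n}0.png",f[:,:,::-1]);print(n,env.camera_info(n))
    for l in("rail","fence","stop","can","tub","screwdriver","tape"):
        for m in env.masks_of(n,l)[:2]: print(n,l,m["p"],m["location"],m["region"].sum())
print(env.camera_info("wrist"),env.state()["time_s"])
E
```

```text
pics
{'time_s': 0.0, 'qpos': array([-7.18464491e+01,  1.83518112e+01,  8.97081252e+01, -2.09096759e-04,
        7.20434332e+01, -1.14757701e+00]), 'qvel': array([ 0.11080851,  0.03775547, -0.16780891, -0.08959912, -0.00292312,
        0.02256471]), 'effort': array([-2.69480741e-03, -4.12472820e+01, -2.31976801e+01,  7.25326454e-02,
        4.57191258e-02, -1.30689041e-04]), 'ee_pos': array([ 189.8787715 , -542.1946702 ,  213.10693138]), 'ee_rot': array([-9.01033529e+01,  1.87149542e-03, -1.60698809e+02]), 'force': array([-0.93172912, -0.15765358,  0.18922544]), 'torque': array([ 0.0127815 ,  0.05068887, -0.03807486]), 'gripper_width': 91.32022852423815}
scene {'fx': 412.131045898562, 'fy': 412.131045898562, 'cx': 253.7655692215686, 'cy': 190.17087833836183, 'camera_from_world': array([[-7.86505634e-01,  6.17287355e-01,  1.91104185e-02,
         4.38617698e+02],
       [ 4.49694794e-01,  5.93631339e-01, -6.67365286e-01,
        -1.35060922e+02],
       [-4.23300696e-01, -5.16292702e-01, -7.44485303e-01,
         1.65530293e+03],
       [ 0.00000000e+00,  0.00000000e+00,  0.00000000e+0
[... 864 characters left out ...]
0
top fence 0.94 [214.5, 126.5] 2125
top stop 0.91 [168.0, 156.4] 564
top can 0.62 [92.9, 178.6] 808
top tub 0.65 [413.9, 133.9] 3755
top screwdriver 0.67 [163.0, 247.7] 288
top tape 0.55 [385.5, 220.6] 440
top tape 0.31 [228.0, 189.9] 159883
{'fx': 266.63945991325136, 'fy': 266.63945991325136, 'cx': 257.3885181231223, 'cy': 187.6005718802359, 'mount': array([[ 4.81491323e-04,  9.70742722e-01,  2.40121501e-01,
        -6.75535195e+01],
       [ 2.35048469e-04, -2.40121632e-01,  9.70742781e-01,
        -1.71051606e+02],
       [ 9.99999856e-01, -4.10964035e-04, -3.43788073e-04,
        -2.12240129e-01],
       [ 0.00000000e+00,  0.00000000e+00,  0.00000000e+00,
         1.00000000e+00]])} 0.8
```

```bash
python3 - <<'E'
import cv2
f=cv2.imread("pics/top0.png")
cv2.imwrite("pics/top0c.png",cv2.resize(f[80:290,60:460],None,fx=2,fy=2,interpolation=cv2.INTER_CUBIC))
E
```

```text
(no output)
```

View pics/top0c.png

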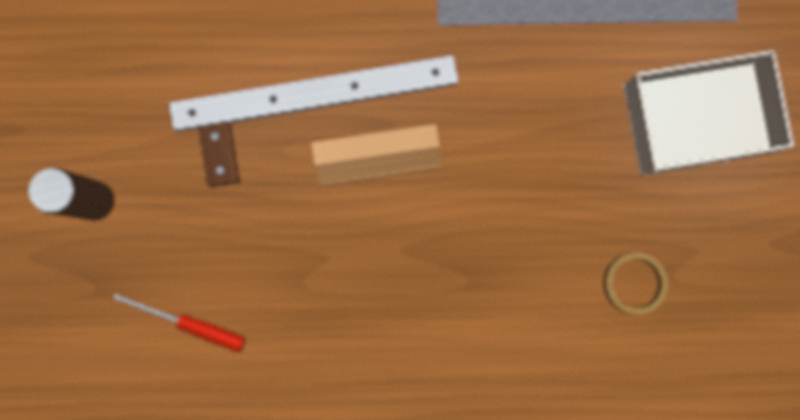

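View pics/scene0.png

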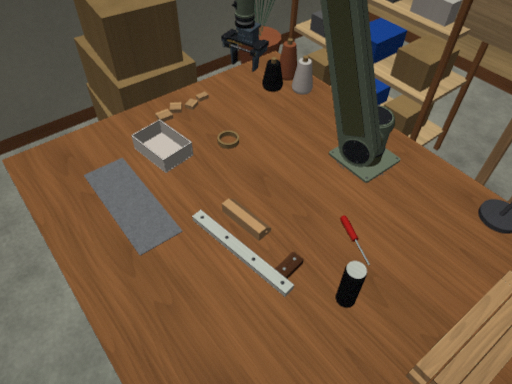

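The top view shows the fence from crop (170,103) to (459,82), the stop hanging off its left end at (220,155) and the rail at about (377,155) in front of the fence. The bevel faces the robot. Next I fit poses by matching silhouettes.

```bash
cat > h.py <<'E'
from workcell import env
import cv2,numpy as np
from scipy.optimize import minimize
from scipy.spatial.transform import Rotation as Ro
def box(x0,x1,y0,y1,h): return np.array([[x,y,z] for x in(x0,x1) for y in(y0,y1) for z in(0,h)],float)
FENCE=box(0,40,-210,210,25)
STOP=box(-90,0,0,45,25)
RAIL=np.array([[x,y,z] for y in(-90,90) for x,z in((30,0),(30,44),(-2,44),(-30,16),(-30,0))],float)
def place(P,p):
    c,s=np.cos(p[2]),np.sin(p[2]); return P@np.array([[c,s,0],[-s,c,0],[0,0,1]])+[p[0],p[1],0]
def cam(name,st=None):
    i=dict(env.camera_info(name))
    if name=="wrist":
        T=np.eye(4);T[:3,:3]=Ro.from_euler("xyz",st["ee_rot"],degrees=True).as_matrix();T[:3,3]=st["ee_pos"]
        i["camera_from_world"]=np.linalg.inv(T@i["mount"])
    return i
def proj(i,P):
    M=i["camera_from_world"];q=P@M[:3,:3].T+M[:3,3]
    return np.c_[i["fx"]*q[:,0]/q[:,2]+i["cx"],i["fy"]*q[:,1]/q[:,2]+i["cy"]]
def back(i,uv,z):
    M=i["camera_from_world"];R=M[:3,:3];c=-R.T@M[:3,3]
    d=R.T@np.array([(uv[0]-i["cx"])/i["fx"],(uv[1]-i["cy"])/i["fy"],1]);return c+d*(z-c[2])/d[2]
def sil(i,P,S=8):
    m=np.zeros((384*2,512*2),np.uint8)
    h=cv2.convexHull(((proj(i,P)+.5)*2*16).astype(np.float32)).astype(np.int32)
    cv2.fillConvexPoly(m,h,255,cv2.LINE_AA,4)
    return cv2.resize(m,(512,384),interpolation=cv2.INTER_AREA)/255.
def fit(P,views,p0,prior=None):
    def c(p):
        t=0
        for i,m in views:
            s=sil(i,place(P,p)); t+=np.abs(s-m).sum()/m.sum()
        return t
    best=None
    for k in(1,.3):
        sim=np.array([p0]+[np.array(p0)+k*np.array(d) for d in([25,0,0],[0,25,0],[0,0,.15])])
        r=minimize(c,p0,method="Nelder-Mead",options=dict(initial_simplex=sim,xatol=.02,fatol=1e-5,maxiter=300));p0=r.x
    return r.x,r.fun
E
python3 - <<'E'
from h import *
V={}
for n in("scene","top"):
    env.grab_frame(n)
    for l in("rail","fence"):
        V[n,l]=(cam(n),env.masks_of(n,l)[0]["region"].astype(float))
    V[n,"stop"]=(cam(n),env.masks_of(n,"stop")[0]["region"].astype(float))
for l,P in(("rail",RAIL),("fence",FENCE),("stop",STOP)):
    c=np.array(env.camera_info("top")["cx"])
    ys,xs=np.nonzero(V["top",l][1]);b=back(V["top",l][0],(xs.mean(),ys.mean()),15)
    p0=[b[0],b[1],-.17]
    p0[2]=.16
    if l=="stop":p0[0]+=45;p0[1]-=22
    for views in(["scene","top"],["top"],["scene"]):
        p,f=fit(P,[V[n,l] for n in views],p0);print(l,views,p.round(2),round(f,3))
E
```

```text
rail ['scene', 'top'] [ 5.7366e+02 -2.9080e+01  1.2000e-01] 0.265
rail ['top'] [ 5.7391e+02 -2.9310e+01  1.4000e-01] 0.117
rail ['scene'] [ 5.7253e+02 -2.8440e+01  1.0000e-01] 0.146
fence ['scene', 'top'] [6.4899e+02 5.7940e+01 1.5000e-01] 0.181
fence ['top'] [6.4991e+02 5.8450e+01 1.5000e-01] 0.067
fence ['scene'] [6.4703e+02 5.8120e+01 1.5000e-01] 0.084
stop ['scene', 'top'] [6.2889e+02 1.8786e+02 1.7000e-01] 0.356
stop ['top'] [6.2922e+02 1.8715e+02 1.6000e-01] 0.081
stop ['scene'] [6.1774e+02 1.8618e+02 1.8000e-01] 0.257
```

```bash
python3 -m handwheel '[[0,[-28,0,-20],[0,0,0]],[0,[-28,0,-20],[0,0,0]],[0,[-28,0,-20],[0,0,0]],[0,[-28,0,-20],[0,0,0]],[0,[-28,0,-20],[0,0,0]],[0,[-28,0,-20],[0,0,0]],[0,[-28,0,-20],[0,0,0]],[0,[-28,0,-20],[0,0,0]],[0,[-28,0,-20],[0,0,0]],[0,[-28,0,-20],[0,0,0]]]' 40
python3 -m handwheel '[[0,[-28,0,-20],[0,0,0]],[0,[-28,0,-20],[0,0,0]],[0,[-28,0,-20],[0,0,0]],[0,[-28,0,-20],[0,0,0]],[0,[-28,0,-20],[0,0,0]],[0,[-28,0,-20],[0,0,0]],[0,[-28,0,-20],[0,0,0]],[0,[-28,0,-20],[0,5,0]],[0,[-28,0,-20],[0,5.5,0]],[0,[0,0,0],[0,0,0]]]'
```

```text
time_s: 2.03
ee_pos: [388.9, -259.9, 214.2]
ee_rot: [-90.0, 0.0, -160.7]
force: [0.6, -0.5, 0.3]
gripper_width: 27.4
time_s: 2.87
ee_pos: [572.5, -5.6, 213.6]
ee_rot: [-90.1, 0.2, -171.1]
force: [0.0, -0.4, 0.9]
gripper_width: 0.5
```

```bash
python3 - <<'E'
from h import *
s=env.state();f=env.grab_frame("wrist");cv2.imwrite("pics/w1.png",f[:,:,::-1])
i=cam("wrist",s)
for l,P,p0 in(("rail",RAIL,[574,-29,.13]),("fence",FENCE,[649.5,58.3,.153]),("stop",STOP,[629,187,.155])):
    for m in env.masks_of("wrist",l)[:1]:
        print(l,m["p"],m["region"].sum(),np.round(m["location"]),*fit(P,[(i,m["region"].astype(float))],p0))
E
```

```text
rail 0.8 5876 [277. 173.] [ 5.71966096e+02 -3.00707878e+01  1.25966299e-01] 0.025954030352781002
fence 0.64 11108 [218.  93.] [6.46791657e+02 5.81354429e+01 1.51660253e-01] 0.03660389614974546
stop 0.74 2815 [110. 142.] [6.27027885e+02 1.85294771e+02 1.34594223e-01] 0.0551346080172744
```

View pics/w1.png

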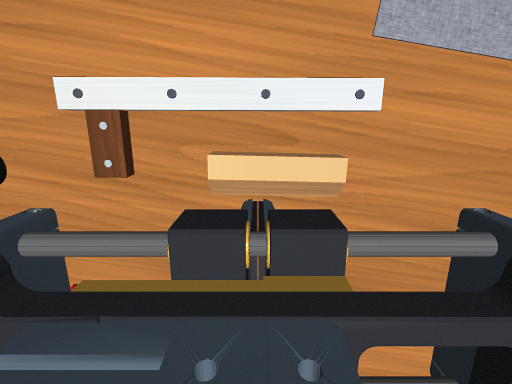

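Wrist picture: fence front edge at row 110, stop right edge at column 133, rail at (207–347, 152–195), shut fingers at (258,200). The fits agree across cameras: fence (648, 58, 0.152), rail (572.5, −30, 0.126). That leaves the rail about 58 mm from the fence and 115 mm from the stop. I'll go down in front of the rail's centre and push it in first.

```bash
python3 -m handwheel '[[0,[32,0,12],[0,0,0]],[0,[32,0,12],[0,0,0]],[0,[0,35,0],[0,0,0]],[0,[0,35,0],[0,0,0]],[0,[0,35,0],[0,0,0]],[0,[0,35,0],[0,0,0]],[0,[0,35,0],[0,0,0]],[0,[0,20,0],[0,0,0]],[0,[0,10,0],[0,0,0]],[0,[0,0,0],[0,0,0]]]'
python3 - <<'E'
from h import *
f=env.grab_frame("wrist");cv2.imwrite("pics/w2.png",f[:,:,::-1]);print(env.state()["ee_pos"],env.state()["force"])
E
```

```text
time_s: 3.9
ee_pos: [507.4, -44.4, 7.4]
ee_rot: [-90.1, -0.2, -171.3]
force: [-0.3, 0.5, 0.3]
gripper_width: 0.3
[508.83986402 -44.36578506   8.93005028] [-0.1884177  -0.49972515  0.45368048]
```

View pics/w2.png

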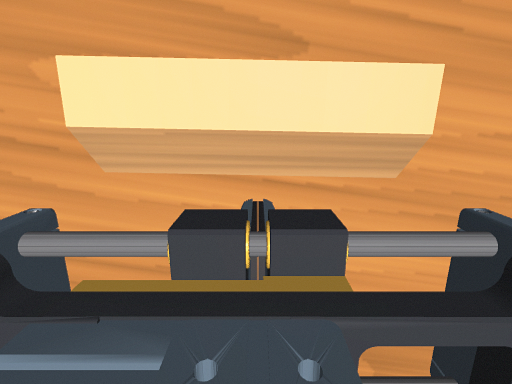

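The rail lies ahead of the fingers: its bottom edge spans columns 100–403, so its centre is near 251, and the fingers are at 258. I push with a 3 mm sideways correction.

```bash
python3 -m handwheel '[[0,[-8,3,-3],[0,0,0]],[0,[-6,0,0],[0,0,0]],[0,[-6,0,0],[0,0,0]],[0,[-6,0,0],[0,0,0]],[0,[-6,0,0],[0,0,0]],[0,[-6,0,0],[0,0,0]],[0,[-6,0,0],[0,0,0]],[0,[-6,0,0],[0,0,0]],[0,[-6,0,0],[0,0,0]],[0,[0,0,0],[0,0,0]]]'
python3 - <<'E'
from h import *
f=env.grab_frame("wrist");cv2.imwrite("pics/w3.png",f[:,:,::-1]);print(env.state()["ee_pos"],env.state()["force"])
E
```

```text
time_s: 4.78
ee_pos: [566.1, -32.0, 6.0]
ee_rot: [-90.0, 0.1, -171.2]
force: [-0.4, -0.0, 0.5]
gripper_width: 0.5
[565.21441782 -31.99861702   5.89364892] [-0.20731794  0.12031533 -0.24401924]
```

View pics/w3.png

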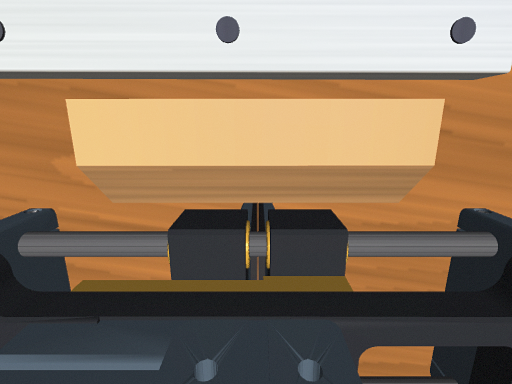

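The fingers are touching, the rail is parallel to the fence, and about 19 mm of gap is left.

```bash
python3 -m handwheel '[[0,[-4,0,0],[0,0,0]],[0,[-4,0,0],[0,0,0]],[0,[-3,0,0],[0,0,0]],[0,[-2,0,0],[0,0,0]],[0,[-1,0,0],[0,0,0]],[0,[-1,0,0],[0,0,0]],[0,[0,0,0],[0,0,0]],[0,[0,0,0],[0,0,0]],[0,[0,0,0],[0,0,0]],[0,[0,0,0],[0,0,0]]]'
python3 - <<'E'
from h import *
f=env.grab_frame("wrist");cv2.imwrite("pics/w4.png",f[:,:,::-1]);print(env.state()["ee_pos"],env.state()["force"])
E
```

```text
time_s: 5.67
ee_pos: [579.1, -29.8, 6.0]
ee_rot: [-90.0, 0.0, -171.2]
force: [0.4, -0.0, -0.1]
gripper_width: 0.5
[579.09995153 -29.7943388    5.97951849] [-0.36411188 -0.17850083 -0.2408322 ]
```

View pics/w4.png

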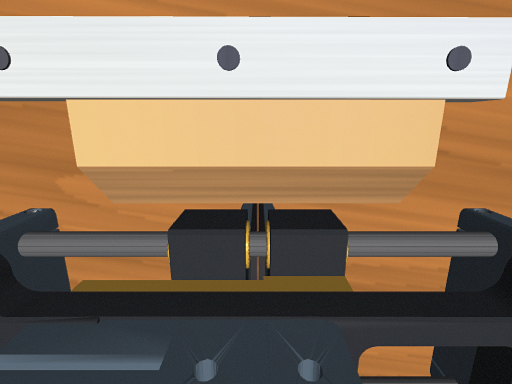

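```bash
python3 -m handwheel '[[0,[-1,0,0],[0,0,0]],[0,[-1,0,0],[0,0,0]],[0,[-1,0,0],[0,0,0]],[0,[-0.5,0,0],[0,0,0]],[0,[0,0,0],[0,0,0]],[0,[0,0,0],[0,0,0]],[0,[0,0,0],[0,0,0]],[0,[0,0,0],[0,0,0]],[0,[0,0,0],[0,0,0]],[0,[0,0,0],[0,0,0]]]'
```

```text
time_s: 6.55
ee_pos: [581.2, -29.3, 5.7]
ee_rot: [-90.0, -0.2, -171.2]
force: [-4.8, -1.6, 2.5]
gripper_width: 0.1
```

```bash
python3 -m handwheel '[[0,[-1,0,0],[0,0,0]],[0,[-0.5,0,0],[0,0,0]],[0,[-0.5,0,0],[0,0,0]],[0,[0,0,0],[0,0,0]],[0,[0,0,0],[0,0,0]],[0,[0,0,0],[0,0,0]],[0,[0,0,0],[0,0,0]],[0,[0,0,0],[0,0,0]],[0,[0,0,0],[0,0,0]],[0,[0,0,0],[0,0,0]]]'
```

```text
time_s: 7.38
ee_pos: [581.2, -29.2, 5.4]
ee_rot: [-90.0, -0.4, -171.2]
force: [-9.5, -2.3, 5.2]
gripper_width: -0.1
```

The rail is against the fence: the force rises about 2.5 N per mm. Now I go round to its −y end.

```bash
python3 -m handwheel '[[0,[10,0,0],[0,0,0]],[0,[0,-35,0],[0,0,0]],[0,[0,-35,0],[0,0,0]],[0,[-29,0,29],[0,0,0]],[0,[-29,0,29],[0,0,0]],[0,[0,0,30],[0,0,0]],[0,[0,0,30],[0,0,0]],[0,[0,0,0],[0,0,0]],[0,[0,0,0],[0,0,0]],[0,[0,0,0],[0,0,0]]]'
python3 - <<'E'
from h import *
s=env.state();f=env.grab_frame("wrist");cv2.imwrite("pics/w5.png",f[:,:,::-1]);print(s["ee_pos"],s["force"])
i=cam("wrist",s)
m=env.masks_of("wrist","rail")[0];print(m["p"],fit(RAIL,[(i,m["region"].astype(float))],[622,-20,.152]))
E
```

```text
time_s: 8.22
ee_pos: [650.3, -137.9, 75.9]
ee_rot: [-90.0, 0.1, -171.2]
force: [-0.4, 0.0, -1.0]
gripper_width: 0.2
[ 650.27269185 -137.86189787   75.91781779] [-0.41254     0.02046546 -1.0052836 ]
0.75 (array([ 6.26101679e+02, -2.04335289e+01,  1.29331895e-01]), np.float64(0.34129079380537525))
```

View pics/w5.png

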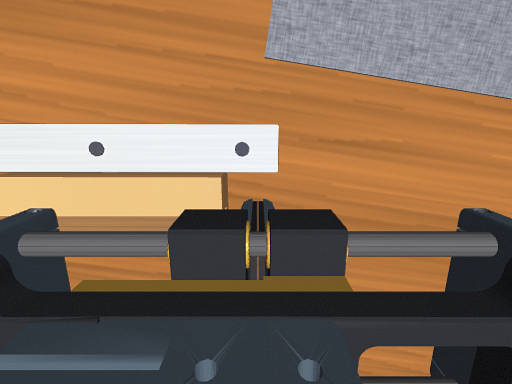

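The picture shows the rail's end face at columns 222–228, left of the fingers at 258, with the rail's top edge against the fence at row 175.

```bash
python3 - <<'E'
from h import *
s=env.state();i=cam("wrist",s)
F=np.array([648,58.2]);y=.152;E=np.array([[np.cos(y),np.sin(y)],[-np.sin(y),np.cos(y)]])
for n,uv,z in(("rail top corner",(222,175),44),("bottom end",(228,195),0),("fence end face top",(278,172),25),("fence far corner",(278,125),25)):
    b=back(i,uv,z);print(n,b.round(1),(E@(b[:2]-F)).round(1))
print("tcp",(E@(s["ee_pos"][:2]-F)).round(1))
E
```

```text
rail top corner [ 672.8 -105.4   44. ] [  -0.3 -165.5]
bottom end [ 644.7 -108.9    0. ] [ -28.5 -164.7]
fence end face top [ 678.5 -149.9   25. ] [  -1.3 -210.4]
fence far corner [ 716.7 -143.3   25. ] [  37.4 -209.6]
tcp [ -27.6 -193.3]
```

```bash
python3 -m handwheel '[[0,[0,35,0],[0,0,0]],[0,[0,25,0],[0,0,0]],[0,[0,10,0],[0,0,0]],[0,[0,0,-5],[0,0,0]],[0,[0,0,-5],[0,0,0]],[0,[0,0,-5],[0,0,0]],[0,[0,0,-5],[0,0,0]],[0,[0,0,-5],[0,0,0]],[0,[0,0,-5],[0,0,0]],[0,[0,0,0],[0,0,0]]]'
python3 -m handwheel '[[0,[0,0,-6],[0,0,0]],[0,[0,0,-6],[0,0,0]],[0,[0,0,-6],[0,0,0]],[0,[0,0,-6],[0,0,0]],[0,[0,0,-6],[0,0,0]],[0,[0,0,-6],[0,0,0]],[0,[0,0,-6],[0,0,0]],[0,[0,0,-6],[0,0,0]],[0,[0,0,-6],[0,0,0]],[0,[0,0,0],[0,0,0]]]'
python3 - <<'E'
from h import *
s=env.state();f=env.grab_frame("wrist");cv2.imwrite("pics/w6.png",f[:,:,::-1]);print(s["ee_pos"],s["force"])
E
```

```text
time_s: 9.15
ee_pos: [645.5, -107.4, 6.7]
ee_rot: [-90.0, 0.1, -171.2]
force: [-0.4, -0.0, -0.3]
gripper_width: 0.4
time_s: 9.98
ee_pos: [636.7, -53.8, 5.8]
ee_rot: [-90.0, -0.0, -171.2]
force: [0.2, 1.1, -0.0]
gripper_width: 0.6
[636.71619271 -53.79715295   5.82020911] [ 0.15452414  1.07112408 -0.03488143]
```

View pics/w6.png

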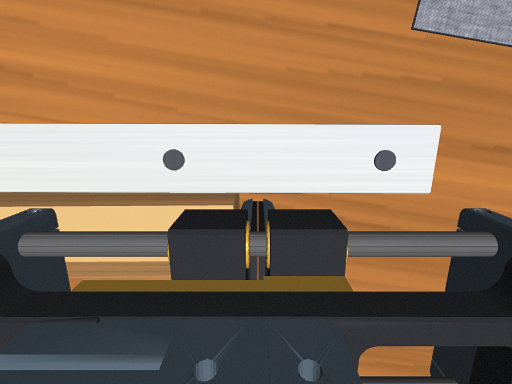

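```bash
python3 -m handwheel '[[0,[0,0,-6],[0,0,0]],[0,[0,0,-6],[0,0,0]],[0,[0,0,-6],[0,0,0]],[0,[0,0,-6],[0,0,0]],[0,[0,0,-6],[0,0,0]],[0,[0,0,-4],[0,0,0]],[0,[0,0,-2],[0,0,0]],[0,[0,0,-2],[0,0,0]],[0,[0,0,0],[0,0,0]],[0,[0,0,0],[0,0,0]]]'
```

```text
time_s: 10.87
ee_pos: [631.3, -17.6, 6.0]
ee_rot: [-90.0, 0.0, -171.2]
force: [0.4, -1.3, -0.3]
gripper_width: 0.3
```

```bash
python3 -m handwheel '[[0,[0,0,-1],[0,0,0]],[0,[0,0,-1],[0,0,0]],[0,[0,0,-1],[0,0,0]],[0,[0,0,-1],[0,0,0]],[0,[0,0,-1],[0,0,0]],[0,[0,0,-1],[0,0,0]],[0,[0,0,0],[0,0,0]],[0,[0,0,0],[0,0,0]],[0,[0,0,0],[0,0,0]],[0,[0,0,0],[0,0,0]]]'
```

```text
time_s: 11.7
ee_pos: [630.4, -11.6, 5.9]
ee_rot: [-90.0, -0.0, -171.2]
force: [-0.9, 0.5, 0.7]
gripper_width: 0.4
```

```bash
python3 -m handwheel '[[0,[0,0,-1],[0,0,0]],[0,[0,0,-1],[0,0,0]],[0,[0,0,-1],[0,0,0]],[0,[0,0,-1],[0,0,0]],[0,[0,0,0],[0,0,0]],[0,[0,0,0],[0,0,0]],[0,[0,0,0],[0,0,0]],[0,[0,0,0],[0,0,0]],[0,[0,0,0],[0,0,0]],[0,[0,0,0],[0,0,0]]]'
```

```text
time_s: 12.53
ee_pos: [629.9, -8.4, 6.0]
ee_rot: [-89.9, 0.0, -171.2]
force: [-0.1, -5.3, -0.2]
gripper_width: 0.5
```

```bash
python3 -m handwheel '[[0,[0,0,-1],[0,0,0]],[0,[0,0,-1],[0,0,0]],[0,[0,0,-0.5],[0,0,0]],[0,[0,0,-0.5],[0,0,0]],[0,[0,0,0],[0,0,0]],[0,[0,0,0],[0,0,0]],[0,[0,0,0],[0,0,0]],[0,[0,0,0],[0,0,0]],[0,[0,0,0],[0,0,0]],[0,[0,0,0],[0,0,0]]]'
```

```text
time_s: 13.37
ee_pos: [630.2, -8.3, 6.5]
ee_rot: [-89.7, 0.1, -171.1]
force: [0.8, -13.9, 1.4]
gripper_width: 0.5
```

The rail is touching the stop, with 14 N reaction along the fence. I back off, lift, move over to the bevel side and tilt 45°.

```bash
python3 -m handwheel '[[0,[0,0,12],[0,0,0]],[0,[0,-35,0],[0,0,0]],[0,[0,-35,0],[0,0,0]],[0,[0,-35,0],[0,0,0]],[0,[0,-35,0],[0,0,0]],[0,[20,0,-29],[0,0,0]],[0,[20,0,-29],[0,0,0]],[0,[21,0,-29],[0,0,0]],[0,[21,0,-29],[0,0,0]],[0,[0,0,0],[0,0,0]]]'
python3 - <<'E'
from h import *
s=env.state();f=env.grab_frame("wrist");cv2.imwrite("pics/w7.png",f[:,:,::-1]);print(s["ee_pos"],s["force"])
i=cam("wrist",s)
m=env.masks_of("wrist","rail")[0];p,c=fit(RAIL,[(i,m["region"].astype(float))],[615,94,.152]);print(m["p"],p,c)
F=np.array([648,58.2]);y=.152;E=np.array([[np.cos(y),np.sin(y)],[-np.sin(y),np.cos(y)]])
print("rail in F",E@(p[:2]-F),"tcp",E@(s["ee_pos"][:2]-F))
E
```

```text
time_s: 14.2
ee_pos: [527.1, 89.4, 145.9]
ee_rot: [-90.2, -0.3, -171.0]
force: [-0.6, 0.3, 0.1]
gripper_width: 0.5
[527.12058836  89.38926318 145.85063779] [-0.60451286  0.32671456  0.12611767]
0.97 [6.09465393e+02 9.17699325e+01 1.62778176e-01] 0.019942623752942205
rail in F [-33.00730769  39.01761068] tcp [-114.76316518   49.13265935]
```

View pics/w7.png

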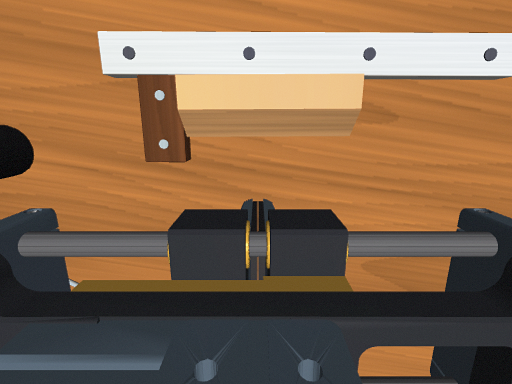

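The rail is seated at the stop, with its left end meeting the stop at column 178, and reads (−33, 39) in fence axes. The fingers need to go 9.5 mm to the right. Now I tilt.

```bash
python3 -m handwheel '[[0,[0,0,9.5],[0,0,6.43]],[0,[0,0,0],[0,0,6.43]],[0,[0,0,0],[0,0,6.43]],[0,[0,0,0],[0,0,6.43]],[0,[0,0,0],[0,0,6.43]],[0,[0,0,0],[0,0,6.43]],[0,[0,0,0],[0,0,6.42]],[0,[0,0,0],[0,0,0]],[0,[0,0,0],[0,0,0]],[0,[0,0,0],[0,0,0]]]'
python3 - <<'E'
from h import *
s=env.state();f=env.grab_frame("wrist");cv2.imwrite("pics/w8.png",f[:,:,::-1]);print(s["qpos"].round(1))
R=Ro.from_euler("xyz",s["ee_rot"],degrees=True).as_matrix()
F=np.array([648,58.2]);y=.152;E=np.eye(3);E[:2,:2]=[[np.cos(y),np.sin(y)],[-np.sin(y),np.cos(y)]]
t=E@(s["ee_pos"]-[*F,0]);print("tcp F",t.round(1));print((E@R).round(3));print("to bevel, tool axes",((E@R).T@(np.array([-46,39.4,30])-t)).round(1))
E
```

```text
time_s: 15.13
ee_pos: [535.4, 86.7, 147.3]
ee_rot: [-91.8, 37.2, -171.1]
force: [1.3, -0.8, 0.1]
gripper_width: 0.5
[  5.7   6.2 129.1  26.2   8.5  61.5]
tcp F [-106.9   45.2  147.3]
[[-0.797  0.604  0.023]
 [-0.003  0.033 -0.999]
 [-0.604 -0.796 -0.025]]
to bevel, tool axes [ 22.4 130.   10.1]
```

View pics/w8.png

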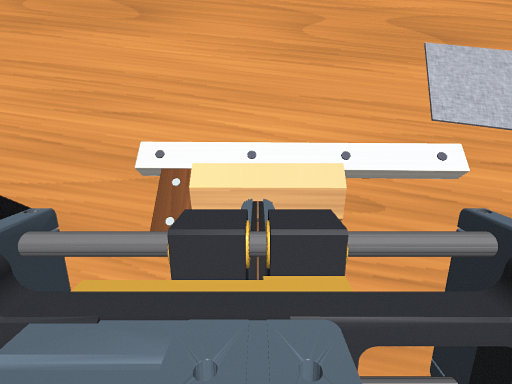

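At 37° of tilt, joint 5 is down to 8.5° (its limit is 2.8°), so the wrist is close to singular there. I'll ease the tilt and gather joint readings so I can work out the arm geometry at the target.

```bash
cat > rec.py <<'E'
from h import *
import json
s=env.state();R=Ro.from_euler("xyz",s["ee_rot"],degrees=True).as_matrix()
F=np.array([648,58.2]);y=.152;E=np.eye(3);E[:2,:2]=[[np.cos(y),np.sin(y)],[-np.sin(y),np.cos(y)]]
t=E@(s["ee_pos"]-[*F,0]);print("q",s["qpos"].round(1),"tcpF",t.round(1),"ydirF",(E@R)[:,1].round(3),"xF",(E@R)[:,0].round(3),"to bevel tool",((E@R).T@(np.array([-46,39.4,30])-t)).round(1),"forceF",(E@s["force"]).round(1))
open("rec.txt","a").write(json.dumps([list(s["qpos"]),list(s["ee_pos"]),R.tolist()])+"\n")
E
python3 rec.py; python3 -m handwheel '[[0,[0,0,0],[0,0,-6]],[0,[0,0,0],[0,0,-6]],[0,[0,0,0],[0,0,-5]],[0,[0,0,0],[0,0,-5]],[0,[0,0,0],[0,0,0]],[0,[0,0,0],[0,0,0]],[0,[0,0,0],[0,0,0]],[0,[0,0,0],[0,0,0]],[0,[0,0,0],[0,0,0]],[0,[0,0,0],[0,0,0]]]';python3 rec.py
```

```text
q [  5.7   6.2 129.1  26.2   8.5  61.4] tcpF [-107.    45.4  147.2] ydirF [ 0.604  0.034 -0.796] xF [-0.797 -0.004 -0.604] to bevel tool [ 22.2 130.   10.3] forceF [ 1.5  0.  -0.2]
time_s: 16.02
ee_pos: [533.1, 90.4, 146.1]
ee_rot: [-92.0, 17.2, -170.2]
force: [0.2, -0.6, 0.5]
gripper_width: 0.0
q [  6.6  10.8 113.4   4.7  38.9  83.3] tcpF [-108.7   49.2  146.1] ydirF [ 0.294  0.04  -0.955] xF [-0.955 -0.019 -0.295] to bevel tool [-25.5 128.9  15.5] forceF [ 0.1 -0.6  0.5]
```

```bash
python3 -m handwheel '[[0,[0,20,0],[0,0,0]],[0,[0,20,0],[0,0,0]],[0,[0,0,0],[0,0,0]],[0,[0,0,0],[0,0,0]],[0,[0,0,0],[0,0,0]],[0,[0,0,0],[0,0,0]],[0,[0,0,0],[0,0,0]],[0,[0,0,0],[0,0,0]],[0,[0,0,0],[0,0,0]],[0,[0,0,0],[0,0,0]]]';python3 rec.py
```

```text
time_s: 16.85
ee_pos: [545.5, 93.9, 108.5]
ee_rot: [-92.0, 17.2, -170.2]
force: [-0.5, 0.2, -0.6]
gripper_width: 0.4
q [  6.8  14.5 114.9   5.2  33.6  82.8] tcpF [-95.9  50.8 108.5] ydirF [ 0.295  0.04  -0.955] xF [-0.955 -0.019 -0.296] to bevel tool [-24.2  89.3  15.5] forceF [-0.4  0.3 -0.6]
```

```bash
cat > kin.py <<'E'
from h import *
import json
from scipy.optimize import least_squares
D=[json.loads(l) for l in open("rec.txt")]
D.append([[-71.849,18.312,89.639,0,72.044,-1.146],[190.023,-542.71,213.976],Ro.from_euler("xyz",[-90,0,-160.7],degrees=True).as_matrix().tolist()])
def w(q,p):
    a,d,L2,L3,L,o=p;j2,j3=np.radians(q[1]),np.radians(q[2])
    return a+L2*np.sin(j2)+L3*np.sin(j2+j3+o),d+L2*np.cos(j2)+L3*np.cos(j2+j3+o)
def res(p):
    r=[]
    for q,x,R in D:
        W=np.array(x)-p[4]*np.array(R)[:,1];u=w(q,p);r+=[np.hypot(W[0],W[1])-u[0],W[2]-u[1]]
    return r+[p[0]/50,p[5]/.02*0.2,(p[1]-330)/100,(p[4]-280)/100]
p=least_squares(res,[0,330,400,400,280,0]).x
E
cat >> kin.py <<'E'
if __name__=="__main__":
    print(p.round(2),np.round(res(p),1))
    F=np.array([648,58.2]);y=.152;E=np.eye(3);E[:2,:2]=[[np.cos(y),np.sin(y)],[-np.sin(y),np.cos(y)]]
    for back_ in(0,60):
      for tilt in(15,20,25,30,35,40,45):
        t=np.radians(tilt);d=np.array([np.sin(t),0,-np.cos(t)])
        T=np.array([-46,39.4,30])-back_*np.array([.707,0,-.707])
        W=E.T@(T-p[4]*d)+[*F,0];r=np.hypot(W[0],W[1])
        s=least_squares(lambda j:np.array(w([0,j[0],j[1]],p))-[r,W[2]],[15,115]).x
        print(back_,tilt,W.round(0),s.round(1),"j5~",round(180-tilt-s.sum(),1))
E
python3 kin.py
```

```text
[1.3000e+00 1.4413e+02 5.8845e+02 4.1801e+02 3.3538e+02 6.0000e-02] [-0.1  0.  -0.1  0.   0.2 -0.1 -0.  -0.   0.   0.6 -1.9  0.6]
0 15 [511.  77. 354.] [ 25.1 111.9] j5~ 28.0
0 20 [483.  73. 345.] [ 24. 116.] j5~ 20.0
0 25 [456.  69. 334.] [ 23.3 120.1] j5~ 11.6
0 30 [431.  65. 320.] [ 23.1 124.2] j5~ 2.7
0 35 [406.  61. 305.] [ 23.4 128.1] j5~ -6.6
0 40 [383.  58. 287.] [ 24.5 132. ] j5~ -16.4
0 45 [362.  54. 267.] [ 26.3 135.7] j5~ -26.9
60 15 [469.  71. 396.] [ 18.6 114.8] j5~ 31.6
60 20 [441.  66. 388.] [ 17.2 118.8] j5~ 23.9
60 25 [415.  62. 376.] [ 16.3 122.9] j5~ 15.8
60 30 [389.  58. 363.] [ 15.8 126.9] j5~ 7.3
60 35 [364.  55. 347.] [ 15.8 130.9] j5~ -1.7
60 40 [342.  51. 329.] [ 16.5 134.9] j5~ -11.4
60 45 [320.  48. 310.] [ 18.1 138.8] j5~ -21.9
```

The fitted geometry puts the singularity right in the way: a 45° tilt at the bevel would need a flipped wrist. A tilt of about 20° works, with the fingertip's fence-side edge lying along the bevel. The push direction then comes from a diagonal command and the measured force. First I square up the tool.

```bash
python3 -m handwheel '[[0,[0,0,0],[2.3,1,2]],[0,[0,0,0],[0,0,0]],[0,[0,0,0],[0,0,0]],[0,[0,0,0],[0,0,0]],[0,[0,0,0],[0,0,0]],[0,[0,0,0],[0,0,0]],[0,[0,0,0],[0,0,0]],[0,[0,0,0],[0,0,0]],[0,[0,0,0],[0,0,0]],[0,[0,0,0],[0,0,0]]]'
sed -i 's/\[-46,39.4,30\]/[-84.7,39.4,45.7]/' rec.py; python3 rec.py
cat > diag.py <<'E'
from h import *
s=env.state();R=Ro.from_euler("xyz",s["ee_rot"],degrees=True).as_matrix()
y=.152;E=np.eye(3);E[:2,:2]=[[np.cos(y),np.sin(y)],[-np.sin(y),np.cos(y)]];A=(E@R).T
for n,v in(("diag",[.707,0,-.707]),("ex",[1,0,0]),("ey",[0,1,0]),("up",[0,0,1])): print(n,(A@np.array(v)).round(3))
E
python3 diag.py
```

```text
time_s: 17.68
ee_pos: [545.4, 93.9, 108.2]
ee_rot: [-90.0, 19.2, -171.2]
force: [0.2, -1.2, -0.4]
gripper_width: 0.3
q [  8.5  13.9 116.5   0.2  30.4  89.6] tcpF [-96.   50.8 108.2] ydirF [ 0.328  0.001 -0.945] xF [-0.945 -0.001 -0.328] to bevel tool [ 9.9 62.7 11.4] forceF [ 0.  -1.2 -0.4]
diag [-0.436  0.9    0.001]
ex [-0.945  0.328  0.001]
ey [-0.001  0.001 -1.   ]
up [-0.328 -0.945 -0.   ]
```

```bash
python3 -m handwheel '[[0,[2.5,15.7,2.8],[0,0,0]],[0,[2.5,15.7,2.8],[0,0,0]],[0,[2.5,15.7,2.8],[0,0,0]],[0,[2.5,15.7,2.8],[0,0,0]],[0,[0,0,0],[0,0,0]],[0,[0,0,0],[0,0,0]],[0,[0,0,0],[0,0,0]],[0,[0,0,0],[0,0,0]],[0,[0,0,0],[0,0,0]],[0,[0,0,0],[0,0,0]]]'; python3 rec.py
python3 - <<'E'
from h import *
for n in("wrist","scene"):
    f=env.grab_frame(n)[:,:,::-1]
    if n=="scene": f=cv2.resize(f[170:310,170:370],None,fx=4,fy=4,interpolation=cv2.INTER_CUBIC)
    cv2.imwrite(f"pics/{n}9.png",f)
E
```

```text
time_s: 18.52
ee_pos: [558.5, 84.8, 46.5]
ee_rot: [-90.0, 19.3, -171.2]
force: [0.6, -0.4, -0.6]
gripper_width: 0.4
q [  7.1  20.  119.5   1.5  21.3  87.1] tcpF [-84.4  39.8  46.5] ydirF [ 0.33   0.001 -0.944] xF [-0.944 -0.001 -0.33 ] to bevel tool [0.6 0.7 0.4] forceF [ 0.5 -0.5 -0.6]
```

View pics/wrist9.png

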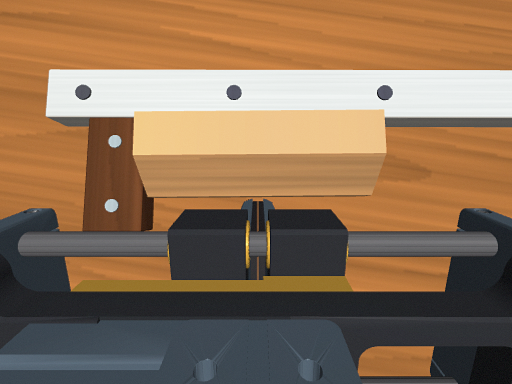

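View pics/scene9.png

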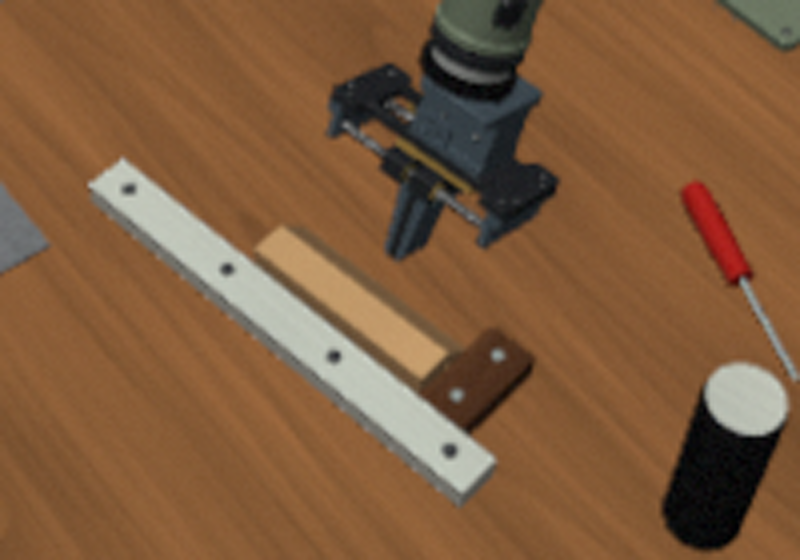

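The wrist view has the rail's bevel centred at column 260 with the fingers at 258. The rail is parallel to the fence and touching the stop at column ~145. The scene view agrees. Now I approach along the diagonal.

```bash
python3 -m handwheel '[[0,[-2.2,4.5,0],[0,0,0]],[0,[-2.2,4.5,0],[0,0,0]],[0,[-2.2,4.5,0],[0,0,0]],[0,[-2.2,4.5,0],[0,0,0]],[0,[-0.87,1.8,0],[0,0,0]],[0,[-0.87,1.8,0],[0,0,0]],[0,[0,0,0],[0,0,0]],[0,[0,0,0],[0,0,0]],[0,[0,0,0],[0,0,0]],[0,[0,0,0],[0,0,0]]]'; python3 rec.py
```

```text
time_s: 19.45
ee_pos: [574.9, 87.2, 28.8]
ee_rot: [-90.0, 19.2, -171.2]
force: [-0.9, -0.1, 0.1]
gripper_width: 0.2
q [  7.2  22.7 118.3   1.6  19.8  87. ] tcpF [-67.8  39.7  28.8] ydirF [ 0.328  0.    -0.945] xF [-0.945 -0.001 -0.328] to bevel tool [ 10.4 -21.5   0.3] forceF [-0.9  0.1  0.1]
```

```bash
python3 -m handwheel '[[0,[-0.44,0.9,0],[0,0,0]],[0,[-0.44,0.9,0],[0,0,0]],[0,[-0.44,0.9,0],[0,0,0]],[0,[-0.44,0.9,0],[0,0,0]],[0,[0,0,0],[0,0,0]],[0,[0,0,0],[0,0,0]],[0,[0,0,0],[0,0,0]],[0,[0,0,0],[0,0,0]],[0,[0,0,0],[0,0,0]],[0,[0,0,0],[0,0,0]]]'; python3 rec.py
```

```text
time_s: 20.28
ee_pos: [577.8, 87.6, 25.8]
ee_rot: [-90.0, 19.2, -171.2]
force: [0.6, -0.2, -0.5]
gripper_width: 0.4
q [  7.2  23.2 118.1   1.6  19.5  87. ] tcpF [-65.   39.7  25.8] ydirF [ 0.328  0.    -0.945] xF [-0.945 -0.001 -0.328] to bevel tool [ 12.1 -25.3   0.3] forceF [ 0.6 -0.3 -0.5]
```

```bash
python3 -m handwheel '[[0,[-0.44,0.9,0],[0,0,0]],[0,[-0.44,0.9,0],[0,0,0]],[0,[-0.44,0.9,0],[0,0,0]],[0,[-0.44,0.9,0],[0,0,0]],[0,[0,0,0],[0,0,0]],[0,[0,0,0],[0,0,0]],[0,[0,0,0],[0,0,0]],[0,[0,0,0],[0,0,0]],[0,[0,0,0],[0,0,0]],[0,[0,0,0],[0,0,0]]]'; python3 rec.py
```

```text
time_s: 21.12
ee_pos: [580.5, 88.2, 24.7]
ee_rot: [-90.0, 19.3, -171.2]
force: [-8.9, -0.3, 16.5]
gripper_width: 0.3
q [  7.2  23.5 117.9   1.6  19.4  87. ] tcpF [-62.2  39.9  24.7] ydirF [ 0.33   0.001 -0.944] xF [-0.944 -0.001 -0.33 ] to bevel tool [ 14.3 -27.2   0.5] forceF [-8.8  1.  16.5]
```

The contact is steady: 18.7 N, but steeper than 45°. I trim it by lifting slightly and pushing more towards the fence.

```bash
python3 -m handwheel '[[0,[-0.4,-0.4,0],[0,0,0]],[0,[-0.4,-0.4,0],[0,0,0]],[0,[0,0,0],[0,0,0]],[0,[0,0,0],[0,0,0]],[0,[0,0,0],[0,0,0]],[0,[0,0,0],[0,0,0]],[0,[0,0,0],[0,0,0]],[0,[0,0,0],[0,0,0]],[0,[0,0,0],[0,0,0]],[0,[0,0,0],[0,0,0]]]'; python3 rec.py
python3 - <<'E'
from h import *
f=env.grab_frame("wrist")[:,:,::-1];cv2.imwrite("pics/w10.png",f)
E
```

```text
time_s: 21.95
ee_pos: [580.3, 88.2, 24.9]
ee_rot: [-90.0, 19.1, -171.2]
force: [-7.0, -0.8, 11.0]
gripper_width: 0.3
q [  7.2  23.5 117.8   1.6  19.6  87. ] tcpF [-62.3  39.9  24.9] ydirF [ 0.328  0.001 -0.945] xF [-0.945 -0.001 -0.328] to bevel tool [ 14.3 -27.    0.5] forceF [-7.1  0.2 11. ]
```

View pics/w10.png

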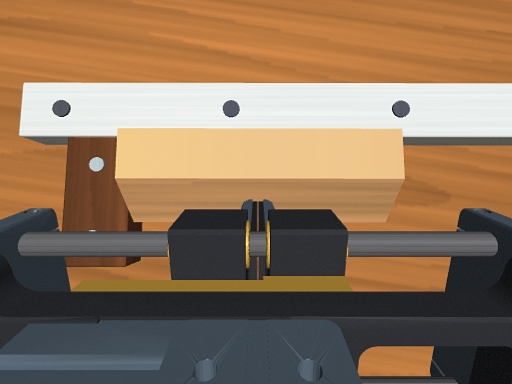

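```bash
python3 -m handwheel '[[0,[-0.5,0.15,0],[0,0,0]],[0,[-0.5,0.15,0],[0,0,0]],[0,[-0.4,0.15,0],[0,0,0]],[0,[0,0,0],[0,0,0]],[0,[0,0,0],[0,0,0]],[0,[0,0,0],[0,0,0]],[0,[0,0,0],[0,0,0]],[0,[0,0,0],[0,0,0]],[0,[0,0,0],[0,0,0]],[0,[0,0,0],[0,0,0]]]'; python3 rec.py
```

```text
time_s: 22.83
ee_pos: [580.5, 88.2, 24.8]
ee_rot: [-90.0, 19.0, -171.2]
force: [-10.3, -1.0, 15.5]
gripper_width: 0.4
q [  7.2  23.5 117.7   1.6  19.8  87.1] tcpF [-62.2  39.9  24.8] ydirF [ 0.326  0.001 -0.945] xF [-0.945 -0.001 -0.326] to bevel tool [ 14.5 -27.1   0.5] forceF [-10.3   0.6  15.5]
```

```bash
python3 -m handwheel '[[0,[0,0,0],[0,0,0]],[0,[0,0,0],[0,0,0]],[0,[0,0,0],[0,0,0]],[0,[0,0,0],[0,0,0]],[0,[0,0,0],[0,0,0]],[0,[0,0,0],[0,0,0]],[0,[0,0,0],[0,0,0]],[0,[0,0,0],[0,0,0]],[0,[0,0,0],[0,0,0]],[0,[0,0,0],[0,0,0]]]'; python3 rec.py
```

```text
time_s: 23.67
ee_pos: [580.5, 88.3, 24.8]
ee_rot: [-90.0, 19.0, -171.2]
force: [-11.5, -0.9, 15.1]
gripper_width: 0.5
q [  7.2  23.5 117.7   1.6  19.8  87.1] tcpF [-62.2  39.9  24.8] ydirF [ 0.326  0.001 -0.945] xF [-0.945 -0.001 -0.326] to bevel tool [ 14.5 -27.1   0.5] forceF [-11.5   0.9  15.1]
```

```bash
python3 -m handwheel '[[0,[-0.1,-0.3,0],[0,0,0]],[0,[-0.1,-0.3,0],[0,0,0]],[0,[0,0,0],[0,0,0]],[0,[0,0,0],[0,0,0]],[0,[0,0,0],[0,0,0]],[0,[0,0,0],[0,0,0]],[0,[0,0,0],[0,0,0]],[0,[0,0,0],[0,0,0]],[0,[0,0,0],[0,0,0]],[0,[0,0,0],[0,0,0]]]'; python3 rec.py
```

```text
time_s: 24.5
ee_pos: [580.5, 88.2, 25.0]
ee_rot: [-90.0, 19.0, -171.2]
force: [-8.6, -0.9, 11.6]
gripper_width: 0.4
q [  7.2  23.5 117.7   1.6  19.9  87.1] tcpF [-62.2  39.9  25. ] ydirF [ 0.325  0.001 -0.946] xF [-0.946 -0.001 -0.325] to bevel tool [ 14.5 -26.9   0.5] forceF [-8.7  0.4 11.6]
```

```bash
python3 -m handwheel '[[0,[0,0,0],[0,0,0]],[0,[0,0,0],[0,0,0]],[0,[0,0,0],[0,0,0]],[0,[0,0,0],[0,0,0]],[0,[0,0,0],[0,0,0]],[0,[0,0,0],[0,0,0]],[0,[0,0,0],[0,0,0]],[0,[0,0,0],[0,0,0]],[0,[0,0,0],[0,0,0]],[0,[0,0,0],[0,0,0]]]'; python3 rec.py
python3 - <<'E'
from h import *
fs=[]
for n in("top","scene","wrist","wrist"):
    s=env.state();f=env.grab_frame(n);fs.append(s["force"]);cv2.imwrite(f"pics/{n}11.png",f[:,:,::-1])
i=cam("wrist",s)
m=env.masks_of("wrist","rail")[0];print(m["p"],fit(RAIL,[(i,m["region"].astype(float))],[612,92,.152]))
print(np.round(fs,1))
E
```

```text
time_s: 25.33
ee_pos: [580.5, 88.2, 25.0]
ee_rot: [-90.0, 19.0, -171.2]
force: [-8.6, -0.9, 10.9]
gripper_width: 0.5
q [  7.2  23.5 117.7   1.6  19.9  87.1] tcpF [-62.2  39.9  25. ] ydirF [ 0.325  0.001 -0.946] xF [-0.946 -0.001 -0.325] to bevel tool [ 14.5 -26.9   0.5] forceF [-8.6  0.4 10.9]
0.84 (array([6.11340623e+02, 9.22219750e+01, 1.50147074e-01]), np.float64(0.10993615898640921))
[[-8.6 -0.9 10.9]
 [-9.1 -1.9 12.4]
 [-9.9 -0.9 11.4]
 [-9.1 -0.9 12.6]]
```

View pics/wrist11.png

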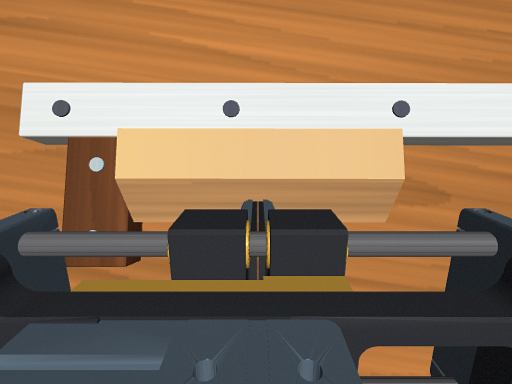

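View pics/scene11.png

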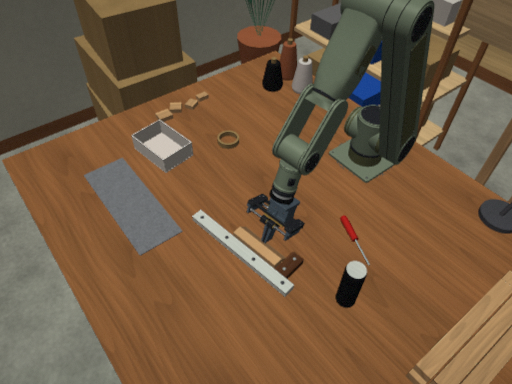

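```bash
python3 - <<'E'
import cv2,numpy as np
a=cv2.imread("pics/wrist11.png")[110:240,60:190];b=cv2.imread("pics/top11.png")[105:195,130:280]
r=lambda x,k:cv2.resize(x,None,fx=k,fy=k,interpolation=cv2.INTER_CUBIC)
cv2.imwrite("pics/z11.png",np.vstack([cv2.resize(r(a,3),(520,340)),cv2.resize(r(b,3),(520,255))]))
E
```

```text
(no output)
```

View pics/z11.png

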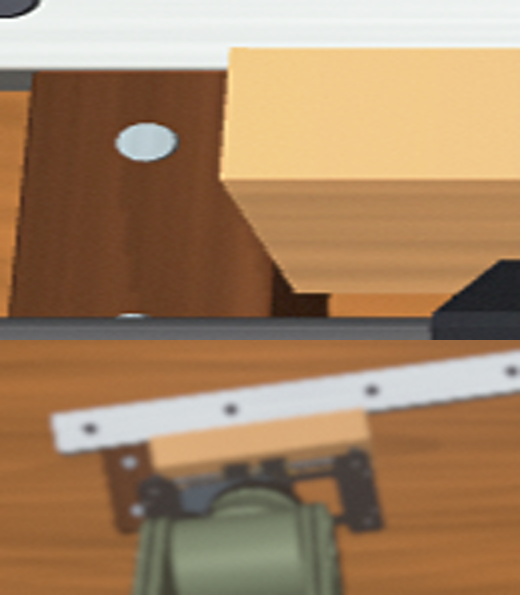

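The rail's end meets the stop within a pixel, as far as the zoom shows. I'll check that gap numerically.

```bash
python3 - <<'E'
from h import *
s=env.state();i=cam("wrist",s);y=.152;E=np.array([[np.cos(y),np.sin(y)],[-np.sin(y),np.cos(y)]])
Z=lambda a,b:(60+a/4-.4,110+b/(340/130)-.3)
def q(n,a,b,z): p=back(i,Z(a,b),z);print(n,(E@(p[:2]-[648,58.2])).round(1))
q("rail top far",231,48,44);q("rail top near",221,180,44);q("bevel low",295,292,16)
q("stop edge top",273,265,25);q("stop edge bottom",328,305,0);q("fence top edge",120,71,25);
print(s["force"])
g=cv2.imread("pics/wrist11.png")
for r in(205,):print(g[r,120:145].sum(1))
for r in(222,224,226):print(r,g[r,120:150].sum(1))
E
```

```text
rail top far [ -1.5 128.8]
rail top near [-33.7 128.9]
bevel low [-61.2 129.2]
stop edge top [-53.8 129.1]
stop edge bottom [-65.6 130.1]
fence top edge [ -1.8 158.3]
[-8.71523935 -1.4193372  11.36432909]
[242 248 251 238 234 229 323 416 406 404 406 402 409 403 399 405 404 410
 402 403 404 402 402 404 403]
222 [244 253 255 251 246 241 233 198 115  99 108  95 100 128 160 156 150 153
 155 146 157 165 258 388 397 394 393 393 394 394]
224 [249 248 250 244 252 236 223 182  97 101  97  98 100  99 101 107 105  90
  92  91  94 119 325 394 384 377 381 381 376 379]
226 [244 251 255 252 246 243 220 176  78 108 102 100  99  89  97 102  94 103
  91  90  93 133 333 398 388 385 380 384 381 380]
```

```bash
python3 - <<'E'
from workcell import env
s=env.state();print(s["time_s"],s["force"],s["ee_pos"]);print(env.job_done())
E
```

```text
25.5833 [-8.71523935 -1.4193372  11.36432909] [580.43221015  88.22668948  24.94315204]
the job is handed in; nothing more can be done
None
```

I pushed the rail against the fence, slid it along to the stop, and handed the job in at 25.6 s with the fingertip still pressing diagonally on the middle of the bevel.

**Last checks**
- **Force:** The wrist read about 9 N towards the fence and 11.4 N down, 14.5 N in all. That is about 38° from vertical rather than exactly 45°. It held between about 14 and 16 N over the last second.
- **Fence:** The rail's tall side matched the fence face within about 0.5 mm. Its yaw was 0.150 rad against the fence's 0.152.
- **Stop:** The rail's end measured 128.8–129.2 mm along the fence, and the stop's face 129.1–130.1 mm. At the 0.7 mm pixel size that is contact or a gap under about 1 mm. The 14 N reaction during the earlier end push confirmed contact then.
- **Other items:** In the last scene picture the can, tub, screwdriver and tape core looked to be where they started. I did not measure them again.

**What didn't go to plan**
- **Tool tilt:** A 45° tool tilt was not reachable without flipping the wrist. I pushed with the tool at about 19°, the edge of the fingertip on the bevel, and trimmed the direction using the measured force.
- **Peak while trimming:** The push briefly reached about 19 N before I settled it near 15 N.
- **Fence position:** My first estimate of the fence position was 1–2 mm off. The later figures compare the parts directly with each other, so they do not depend on it.

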